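Unstack the format parts of a filling isolator onto their colour-coded places

TASK

Two stacks of colour-coded machine parts stand on the dark transfer plates. Take them apart and set every part upright and centred on the place of its own colour: the yellow bell on the yellow-ringed rest, the orange bowl on the orange-ringed rest, and the blue and green star wheels over the pins of the blue and green spindle seats, lying flat on them. Leave the two small capped vials standing where they are.

Things in the scene. Friction and masses are not known exactly. Their poses are not given: they have to be found in the camera images.
- bell: Steel bell-shaped cover, 64 mm in total height, standing at the top of one of the two stacks: yellow flange 64 mm in diameter and 8 mm thick at the bottom, steel bell narrowing upwards to 34 mm height, then a black upright grip stem 26 mm in diameter from 34 to 64 mm above the underside. 0.15 to 0.26 kg. Origin: centre of the flat underside; z is the axis, up.
- bowl: Straight-sided steel bowl, open at the top, standing at the top of the other stack: 56 mm in outside diameter, 50 mm high, wall 3 mm, floor 5 mm, orange rim and orange inside floor. 0.12 to 0.21 kg. Grip it across the outside near the rim. Origin: centre of the flat underside; z is the axis, up.
- blue_wheel: Blue plastic star wheel, 6 broad teeth on the rim, with a hollow bright steel hub. Disc 118 mm across and 12 mm thick; the hub is 46 mm in diameter, rises to 45 mm above the underside, and has a 30 mm bore right through. 0.2 to 0.4 kg. Origin: centre of the underside; z is the axis, up. Starts flat on a 10 mm thick dark steel transfer plate, with the bowl or the bell standing on its hub. Grip it by the hub; its turn about z does not matter.
- green_wheel: Green plastic star wheel, 10 narrow teeth on the rim, with a hollow bright steel hub. Disc 118 mm across and 12 mm thick; the hub is 46 mm in diameter, rises to 45 mm above the underside, and has a 30 mm bore right through. 0.2 to 0.4 kg. Origin: centre of the underside; z is the axis, up. Starts flat on a 10 mm thick dark steel transfer plate, with the bowl or the bell standing on its hub. Grip it by the hub; its turn about z does not matter.
- yellow_rest: Rest for the bell, fixed: flat steel disc 92 mm in diameter, 12 mm high, with a yellow ring and a 60 mm white centre; nothing sticks up above its top. Origin: centre of the underside, on the work surface; z up.
- orange_rest: Rest for the bowl, fixed: flat steel disc 92 mm in diameter, 12 mm high, with an orange ring and a 60 mm white centre; nothing sticks up above its top. Origin: centre of the underside, on the work surface; z up.
- blue_spindle: Spindle seat for the blue wheel, fixed: steel disc 104 mm in diameter, 12 mm high, with a blue ring on it and a central pin 14 mm in diameter with a cone point, rising 15 mm above the disc (27 mm in all). A seated wheel lies flat on the disc with the pin in its bore. Origin: centre of the underside, on the work surface; z up.
- green_spindle: Spindle seat for the green wheel, fixed: steel disc 104 mm in diameter, 12 mm high, with a green ring on it and a central pin 14 mm in diameter with a cone point, rising 15 mm above the disc (27 mm in all). A seated wheel lies flat on the disc with the pin in its bore. Origin: centre of the underside, on the work surface; z up.
- vial_white: Small amber glass vial with a white cap, 26 mm in diameter, 50 mm tall, standing loose on the work surface among the parts; a bystander. Origin: centre of the underside; z up.
- vial_red: Small amber glass vial with a red cap, 26 mm in diameter, 50 mm tall, standing loose on the work surface among the parts; a bystander. Origin: centre of the underside; z up.
Not all that is in view belongs to the job. Leave any brown look-alike of the green_spindle alone. What is shaped like the green_wheel but pink is not meant.

How it is judged (in metres and radians):
At the end, for the whole second after the job is handed in: The bell on the yellow rest, the bowl on the orange rest, the blue wheel on the blue spindle seat and the green wheel on the green spindle seat: each within 12 mm of its place's centre, its underside on the top of the place (within 3 mm), upright (within 0.1 rad), released and at rest (horizontal distance between bell and yellow_rest below 0.012 m and z of bell in the frame of yellow_rest between 0.009 and 0.015 m and angle between each of bell, bowl, blue_wheel, green_wheel's own z axis and vertical below 0.1 rad and linear speed of each of bell, bowl, blue_wheel, green_wheel below 0.02 m/s and angular speed of each of bell, bowl, blue_wheel, green_wheel below 0.3 rad/s and contact force between each of bell, bowl, blue_wheel, green_wheel and the fingers below 0.05 N and horizontal distance between bowl and orange_rest below 0.012 m and z of bowl in the frame of orange_rest between 0.009 and 0.015 m and horizontal distance between blue_wheel and blue_spindle below 0.012 m and z of blue_wheel in the frame of blue_spindle between 0.009 and 0.015 m and horizontal distance between green_wheel and green_spindle below 0.012 m and z of green_wheel in the frame of green_spindle between 0.009 and 0.015 m); the robot touches nothing.
It fails at once if the white-capped vial is knocked over or shifted by more than 25 mm (distance of vial_white from where it was at the start of the episode above 0.025 m or angle between vial_white's own z axis and vertical above 0.5 rad).
It fails at once if the red-capped vial is knocked over or shifted by more than 25 mm (distance of vial_red from where it was at the start of the episode above 0.025 m or angle between vial_red's own z axis and vertical above 0.5 rad).
It also fails if it takes over 122 s, if anything falls off the work surface, if the arm or the gripper's body presses on something with over 40 N, if the wrist force passes 120 N, or if a joint passes its speed limit or range.

ROBOT

A 6-joint arm with a two-finger parallel gripper is mounted at the origin on the work surface. World frame = base frame: x ahead of the robot, y to its left, z up, the work surface at z = 0. Lengths are in mm, angles in rad, forces in N, time in s.
With the tool pointing down it reaches from about 300 to 1000 mm from the base axis. Payload 5.1 kg.
Tool frame: the origin (TCP) lies on the centre line of the jaws, within the pads' length; the fingertips stand 19 mm ahead of it and the grasp point (between the pads) is the TCP; y points along the fingers, z is the direction in which the jaws open and shut, and the axes are right-handed (so a half turn about y gives the same grasp; the last joint's range is limited). The gripper opens to 95 mm and grips with 3 to 60 N. Pads are 20 mm wide; open, the fingers measure 119 mm over their backs; the gripper's body (75 mm by 180 mm) begins 59 mm behind the grasp point.
Start: joints at [-1.331, 0.124, 1.65, -0, 1.367, -0.083], TCP at [206.162, -616.427, 233.656] pointing down, gripper open.
Joint ranges: [-2.61, 2.61], [-1.02, 2.33], [0.03, 2.71], [-1.35, 4.49], [0.32, 2.68], [-2.91, 2.91]. Speed limits (rad/s): [2.57, 2.57, 3.14, 3.14, 3.14, 3.14].

INTERFACE

Orientations are given as [roll, pitch, yaw] about the fixed x, y, z axes, in that order (R = Rz(yaw) Ry(pitch) Rx(roll)).
In Python, from workcell import ctrl gives the robot as it stands. The module is installed in compiled form; this text tells all that it offers. Calls block until the motion is done:
- ctrl.movep(position, orientation): joint-space move of the TCP to a pose.
- ctrl.servo_line(position, frame=None, v=150, force_limit=None): straight line of the TCP; frame=None keeps the orientation; v is the mean speed in mm/s. With force_limit (N) it stops when the force on the tool has changed by that much, and returns True; else False.
- ctrl.goto_joints(angles): joint-space move.
- ctrl.let_go() and ctrl.grasp(newtons=None): open the fingers fully, or close them until they stop; newtons is the grip in N (None keeps the last).
- ctrl.pause(seconds).
- ctrl.ik(position, orientation): joint angles nearest the present ones, or None.
- ctrl.sense(): the state.
- ctrl.capture(name): name is "side" or "top" or "wrist"; returns the picture (400x640x3 uint8, red, green, blue); there is no depth.
- ctrl.get_calibration(name): a dict with "mtx" (3x3 intrinsics, pixels), "extrinsics" (4x4, takes a point from camera to world coordinates). Camera axes: x right, y down, z forward; pixel columns grow to the right and rows downward; lengths in mm; the calibration is good to about 2 mm. A picture is of the moment at which its call begins: read the wrist's pose just before it. get_calibration takes no time and is no camera call; for the wrist camera it gives the pose at the moment of the call.
A pose or a line that the arm cannot do raises ctrl.IKError and nothing moves.
- ctrl.sign_off(): hands the job in, once; it reports no verdict.
The state is a dict: "clock": time; "qpos": joint angles; "joint_vel": joint speeds; "joint_torque": joint torques, N m; "tcp_pos": TCP position; "ee_rot": TCP orientation; "wrist_force": force on the tool from outside, world axes, zero at the start; "ft_torque": the same for the moment, N m; "finger_gap": finger opening in mm.
Only numpy, scipy, OpenCV 4.12 (cv2) and the standard library are available. Lean on these libraries where they do the work, as an engineer would, in place of code of your own. Each camera call takes 0.05 s, during which the arm holds its last target. There are 200 camera calls.

## Working session

There is one attempt and no reset: what is moved stays moved. The work goes in short steps, each a Python script; the robot and the scene stay as the last script left them, time stands still between calls to the robot, and variables do not carry over. Pictures are saved under pics/ and viewed, about 12 in all and at most 16, crops included, and the job is handed in when it is done.

```bash
mkdir -p pics; python3 - <<'E'
from workcell import ctrl
import cv2,numpy as np
for n in("top","side"):
    im=ctrl.capture(n); cv2.imwrite(f"pics/{n}0.png",im[:,:,::-1]); c=ctrl.get_calibration(n); print(n,np.round(c["mtx"],1).tolist(),np.round(c["extrinsics"],3).tolist())
c=ctrl.get_calibration("wrist");print(np.round(c["mtx"],1).tolist(),np.round(c["extrinsics"],3).tolist())
print(ctrl.sense())
E
```

```text
top [[376.3, 0.0, 317.3], [0.0, 376.3, 199.4], [0.0, 0.0, 1.0]] [[0.026, -0.998, 0.064, 416.732], [-1.0, -0.026, -0.007, -6.633], [0.008, -0.063, -0.998, 960.371], [0.0, 0.0, 0.0, 1.0]]
side [[499.6, 0.0, 319.2], [0.0, 499.6, 199.5], [0.0, 0.0, 1.0]] [[0.988, -0.097, 0.117, 370.814], [-0.15, -0.513, 0.845, -878.766], [-0.022, -0.853, -0.522, 575.451], [0.0, 0.0, 0.0, 1.0]]
[[310.3, 0.0, 319.0], [0.0, 310.3, 199.6], [0.0, 0.0, 1.0]] [[0.317, -0.909, -0.269, 282.212], [-0.948, -0.305, -0.088, -589.786], [-0.002, 0.283, -0.959, 383.548], [0.0, 0.0, 0.0, 1.0]]
{'clock': 0.1, 'qpos': array([-1.33060770e+00,  1.24423566e-01,  1.65151666e+00,  2.70343924e-05,
        1.36752375e+00, -8.25945950e-02]), 'joint_vel': array([ 0.00042007, -0.00151774, -0.00324767,  0.00021787, -0.000291  ,
       -0.00056867]), 'joint_torque': array([ 1.60887957e-04, -4.18880045e+01, -3.61096859e+01,  7.76354293e-02,
        4.61725064e-02, -7.07097161e-05]), 'tcp_pos': array([ 206.03757219, -615.90737453,  232.53279593]), 'ee_rot': array([-1.57265909e+00,  1.80762723e-04, -2.81881508e+00]), 'wrist_force': array([-0.08396435, -1.18862523,  0.46930579]), 'ft_torque': array([ 0.03511363, -0.02250901, -0.00786709]), 'finger_gap': 94.95600177134995}
```

View pics/top0.png

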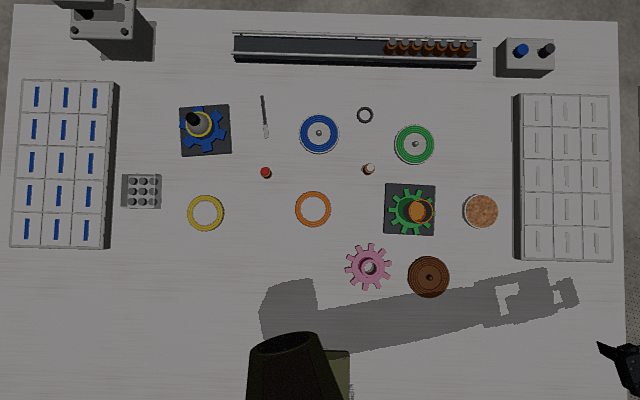

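View pics/side0.png

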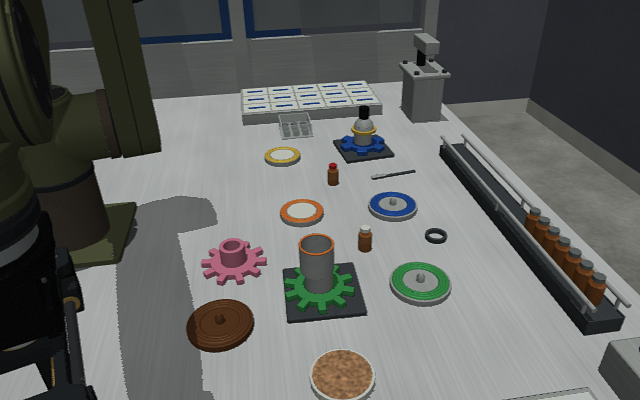

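Yellow/orange/blue/green places sit in the top view at (205,213), (313,209), (319,133), (414,145). The bell is on the blue wheel at (200,125) and the bowl on the green wheel at (418,210). Vials: red (265,172), white (368,169). Look-alikes to avoid: pink wheel (368,267), brown spindle (429,277) and cork disc (480,211).

```bash
cat > h.py <<'E'
from workcell import ctrl
import cv2,numpy as np
def proj(uv,z,c):
    E=np.array(c["extrinsics"]); K=np.array(c["mtx"])
    d=E[:3,:3]@np.linalg.solve(K,np.array([uv[0],uv[1],1.])); o=E[:3,3]
    return (o+d*(z-o[2])/d[2])[:2]
def pix(p,c):
    E=np.array(c["extrinsics"]);q=np.array(c["mtx"])@(E[:3,:3].T@(np.array(p,float)-E[:3,3]));return q[:2]/q[2]
def rot(p): return [-np.pi/2,0,np.arctan2(p[1],p[0])-np.pi/2]
# circle of given colour: hull ellipse centre; h range, box
HUE={"yellow":(22,32),"orange":(8,18),"blue":(100,120),"green":(55,85)}
def ring(im,col,box=None,S=110):
    h=cv2.cvtColor(im,cv2.COLOR_RGB2HSV);lo,hi=HUE[col]
    m=cv2.inRange(h,(lo,S,50),(hi,255,255))
    if box is not None:
        k=np.zeros_like(m);x0,y0,x1,y1=box;k[y0:y1,x0:x1]=255;m&=k
    pts=cv2.findNonZero(m); hull=cv2.convexHull(pts)
    (x,y),s,a=cv2.fitEllipse(hull); return (x,y),s
E
python3 - <<'E'
from h import *
im=cv2.cvtColor(cv2.imread("pics/top0.png"),cv2.COLOR_BGR2RGB);c=ctrl.get_calibration("top")
def do(n,col,uv,z,r,S=110):
    p,s=ring(im,col,(uv[0]-r,uv[1]-r,uv[0]+r,uv[1]+r),S);print(n,np.round(p,1),np.round(s,1),np.round(proj(p,z,c),1))
do("yrest","yellow",(205,213),12,26);do("orest","orange",(313,209),12,26)
do("bsp","blue",(319,133),12,26);do("gsp","green",(414,145),12,26)
do("bell","yellow",(202,125),63,22);do("bowl","orange",(420,210),105,22)
do("bwheel","blue",(204,130),22,32);do("gwheel","green",(410,210),22,32)
for n,uv in(("red",(265,171)),("white",(368,168))):print(n,proj(uv,50,c))
v=np.vstack([cv2.resize(im[y-40:y+40,x-60:x+60],None,fx=5,fy=5,interpolation=2) for x,y in((202,128),)]+[cv2.resize(im[170:250,355:475],None,fx=5,fy=5)])
cv2.imwrite("pics/c1.png",cv2.resize(v[:,:,::-1],(450,600)))
E
```

```text
yrest [204.5 212.5] [34.8 35.4] [436.8 269.7]
orest [312.4 208.6] [35.3 35.5] [453.9  -1.2]
bsp [318.5 133.1] [36.5 36.7] [647.1 -11.4]
gsp [414.5 143.8] [36.2 36.8] [ 626.1 -257.5]
bell [198.3 123.8] [25.3 25.9] [649.3 279.4]
bowl [420.5 210.8] [24.2 25. ] [ 451.5 -248. ]
bwheel [201.8 128.5] [45.6 47. ] [648.2 283.1]
gwheel [411.1 211. ] [46.  46.8] [ 453.8 -247.8]
red [540.75655915 116.38179587]
white [ 554.91922833 -134.29822636]
```

View pics/c1.png

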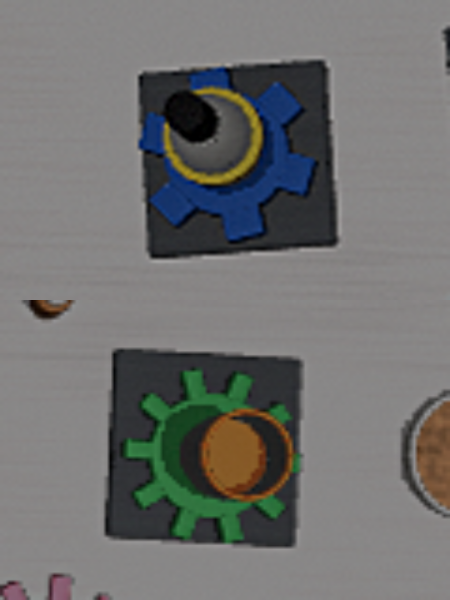

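The crop confirms the choice: the bell is on the 6-tooth blue wheel and the bowl on the 10-tooth green wheel, and the size and position fits agree to about 4 mm. I'll go above the bowl and take one wrist look.

```bash
python3 - <<'E'
from h import *
p=[452.5,-248]
ctrl.movep(p+[230],rot(p))
c=ctrl.get_calibration("wrist");im=ctrl.capture("wrist")
for n,q in(("bowl",[452,-248,105]),("gwheel",[453,-248,22]),("gsp",[626,-257.5,12]),("white",[555,-134,50])):print(n,pix(q,c))
s=ctrl.sense();print(s["tcp_pos"],s["ee_rot"],s["clock"],s["qpos"])
cv2.imwrite("pics/w1.png",im[:,:,::-1])
E
```

```text
bowl [318.58307628 198.59470877]
gwheel [319.37099176 178.53483802]
gsp [455.71325016 112.57841746]
white [355.38913136  33.0880987 ]
[ 452.33344324 -248.91006619  230.09026823] [-1.57064840e+00 -2.17275379e-04 -2.07363065e+00] 1.775 [-6.06955184e-01 -1.74166353e-01  1.94857750e+00 -2.04965261e-04
  1.36701180e+00 -1.04079415e-01]
```

View pics/w1.png

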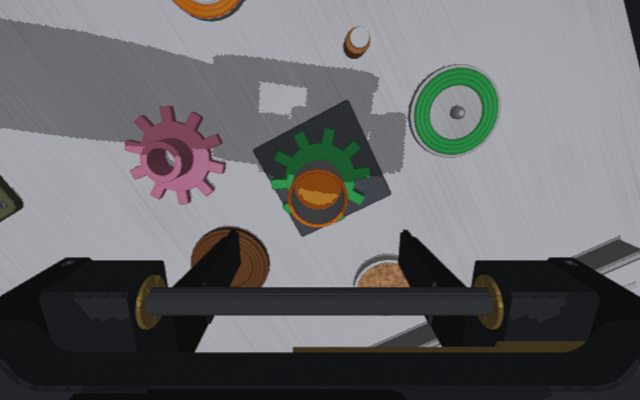

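The wrist view shows the bowl rim centred at (317,197), where (319,199) was predicted, and the green seat at (457,111), where (456,113) was predicted. Both are within 2 mm or so. Next I pick and place the bowl, then look from above the green wheel.

```bash
cat >> h.py <<'E'
def pick(p,z,N,up=230):
    p=list(p);ctrl.movep(p+[up],rot(p));ctrl.servo_line(p+[z+30],v=200)
    print("pick hit",ctrl.servo_line(p+[z],v=80,force_limit=15));ctrl.grasp(N);s=ctrl.sense();print("gap",s["finger_gap"],s["tcp_pos"])
    ctrl.servo_line(p+[up],v=150);s=ctrl.sense();print("lifted gap",s["finger_gap"],"F",s["wrist_force"])
def place(p,z,up=230):
    p=list(p);ctrl.movep(p+[up],rot(p));ctrl.servo_line(p+[z+12],v=150);ctrl.pause(.2)
    print("contact",ctrl.servo_line(p+[z-4],v=20,force_limit=3),ctrl.sense()["tcp_pos"])
    ctrl.let_go();ctrl.pause(.1);ctrl.servo_line(p+[up],v=150);print("t",ctrl.sense()["clock"])
def look(f,q={}):
    c=ctrl.get_calibration("wrist");im=ctrl.capture("wrist");cv2.imwrite(f,im[:,:,::-1])
    for n,v in q.items():print(n,np.round(pix(v,c),1))
E
python3 - <<'E'
from h import *
pick([452,-248],93,20)
place([454,-1.2],50)
p=[453,-248];ctrl.movep(p+[230],rot(p))
c=ctrl.get_calibration("top");im=ctrl.capture("top")
look("pics/w2.png",{"ghub":[453,-248,55]})
print("bowl top",pix([454,-1.2,62],c))
cv2.imwrite("pics/t2.png",cv2.resize(im[120:280,260:480,::-1],None,fx=3,fy=3))
E
```

```text
pick hit False
gap 55.76467996698065 [ 451.98364112 -247.97792392   93.1151748 ]
lifted gap 56.13836537511251 F [-0.4826457   0.15035849 -1.48649748]
contact True [453.86774482  -1.1903224   49.90660699]
t 10.35
ghub [319.8 187.3]
bowl top [312.33334937 207.68542366]
```

View pics/w2.png

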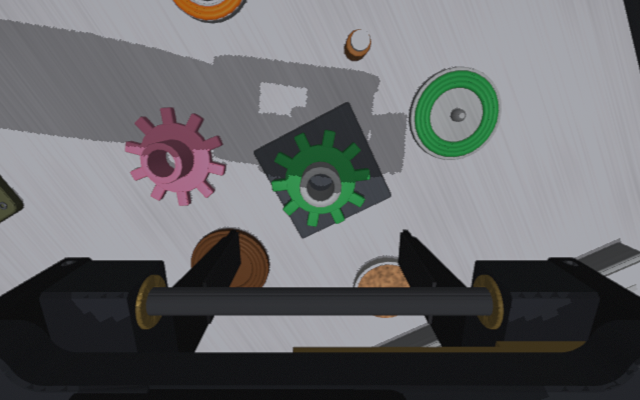

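View pics/t2.png

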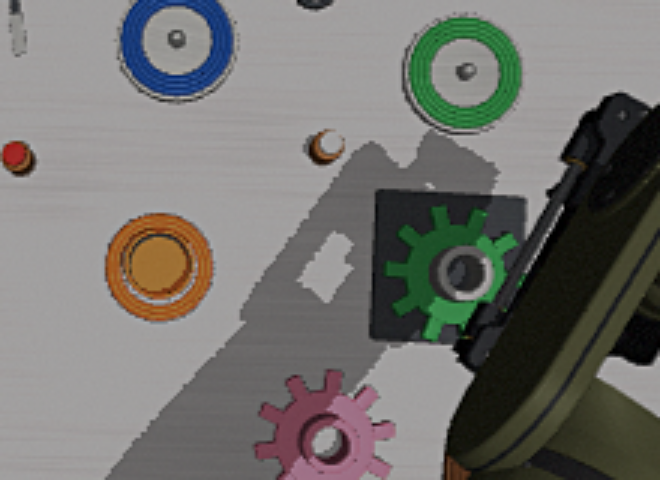

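The bowl sits centred on the orange rest: its rim is at full-image (312.7,208), with (312.3,207.7) predicted. The green hub is where predicted (320,186). Next is the green wheel.

```bash
python3 - <<'E'
from h import *
pick([453,-248],44.5,35)
place([626.1,-257.5],46.5)
look("pics/w3.png",{"ghub":[626,-257.5,57],"ghubbase":[626,-257.5,24]})
p=[649,280.5];ctrl.movep(p+[240],rot(p))
c=ctrl.get_calibration("top");im=ctrl.capture("top");cv2.imwrite("pics/t3.png",im[:,:,::-1])
look("pics/w4.png",{"flange":[649,280.5,63],"stemtop":[649,280.5,119],"bsp":[647,-11.4,12]})
a=cv2.imread("pics/w3.png");b=cv2.imread("pics/w4.png")
cv2.imwrite("pics/w34.png",np.vstack([a[:300],b[:300]]))
E
```

```text
pick hit False
gap 44.937858669820635 [ 453.06869114 -248.0444461    44.52339495]
lifted gap 45.40118878072284 F [ 0.27360379 -0.81671783 -3.11125609]
contact True [ 625.96061998 -257.40571301   46.40339864]
t 20.625
ghub [320.7 187.2]
ghubbase [320.7 180.3]
flange [318.5 184.4]
stemtop [318.4 198.9]
bsp [239.9 351. ]
```

View pics/w34.png

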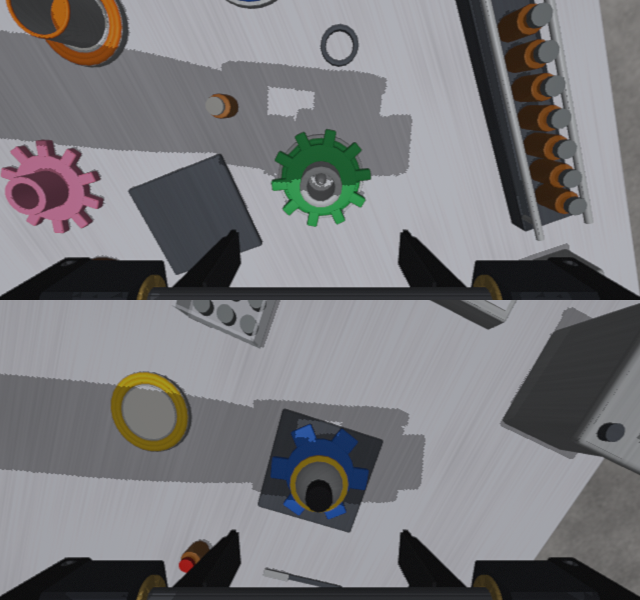

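The green wheel is seated with the pin visible inside its bore (321,182). The bell flange is at (319,185) and the prediction was (318.5,184.4). Next I pick and place the bell.

```bash
python3 - <<'E'
from h import *
pick([649,280.5],109,25,240)
place([436.8,269.7],66.5,240)
look("pics/w5.png",{"flange":[436.8,269.7,20],"rest":[436.8,269.7,12]})
p=[648.5,281.5];ctrl.movep(p+[230],rot(p))
look("pics/w6.png",{"bhub":[648.5,281.5,55]})
a=cv2.imread("pics/w5.png");b=cv2.imread("pics/w6.png")
cv2.imwrite("pics/w56.png",np.vstack([a[:300],b[:300]]))
E
```

```text
pick hit False
gap 25.58185938644861 [648.90850679 280.44862232 108.94757413]
lifted gap 25.099192176833736 F [-0.37106646  0.52535858 -3.30751071]
contact True [436.41155391 269.54298752  65.70924069]
t 31.8
flange [319.9 177.4]
rest [319.9 176. ]
bhub [319.4 186.6]
```

View pics/w56.png

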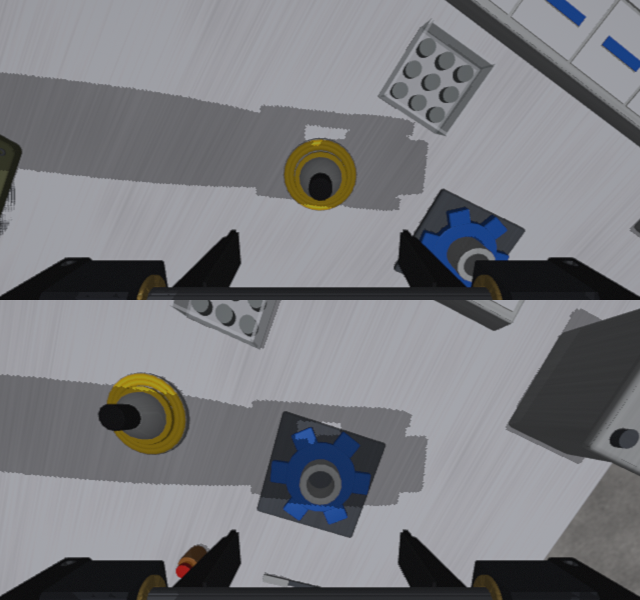

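The bell stands on the yellow rest, concentric at about (320,176). The blue hub is at (320,184), where (319,187) was predicted. Next is the blue wheel.

```bash
python3 - <<'E'
from h import *
pick([648.5,281.5],44.5,35)
place([647.1,-11.4],46.5)
look("pics/w7.png",{"bhub":[647.1,-11.4,57],"pin tip":[647.1,-11.4,39-12]})
p=[300,-420];ctrl.movep(p+[260],rot(p))
c=ctrl.get_calibration("top");im=ctrl.capture("top")
for n,q in {"bhub":[647.1,-11.4,57],"ghub":[626.1,-257.5,57],"flange":[436.8,269.7,20],"stem":[436.8,269.7,76],"rim":[454,-1.2,62]}.items():print(n,np.round((pix(q,c)-[160,80])*2.5,1))
cv2.imwrite("pics/t7.png",cv2.resize(im[80:270,160:470,::-1],None,fx=2.5,fy=2.5))
print(ctrl.sense()["clock"])
E
```

```text
pick hit False
gap 45.85072645215447 [648.50174326 281.51207694  44.51949131]
lifted gap 45.49935462587565 F [-0.31323846 -0.25499849 -2.85553629]
contact True [646.86769131 -11.3958751   46.44778408]
t 42.3583
bhub [320.4 187.1]
pin tip [320.4 180.8]
bhub [396.6 121.6]
ghub [648.6 149.8]
flange [108.9 331.1]
stem [ 91.4 329.3]
rim [380.8 319.2]
44.4
```

View pics/w7.png

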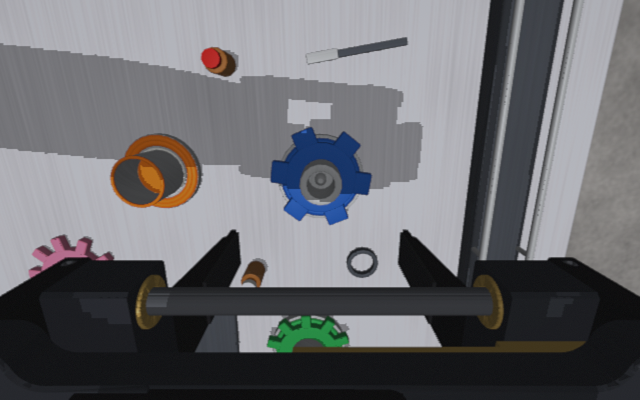

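View pics/t7.png

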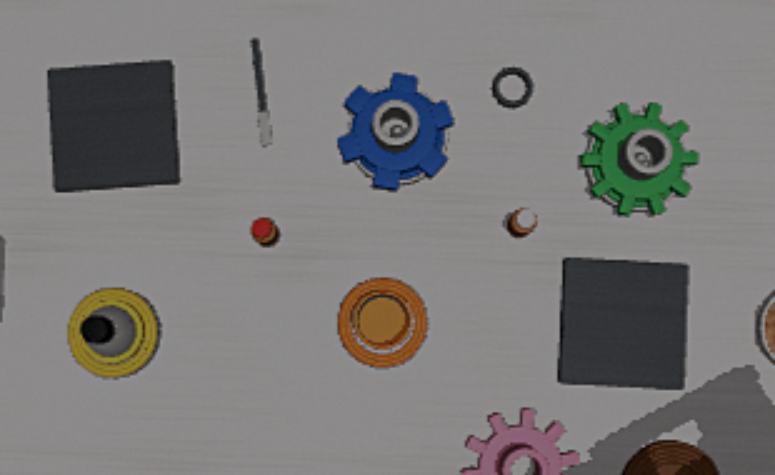

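The final top view shows the blue hub at (396,123), the green hub at (649,152), the bell flange at about (110,331) and the bowl rim at (382,320). All are within about 3 mm of their predicted centres, and both vials are standing where they were.

```bash
python3 -c "
from workcell import ctrl
print(ctrl.sense()['clock']);ctrl.sign_off()"
```

```text
44.4
the job is handed in; nothing more can be done
```

All four parts are on their own places, and I handed the job in at 44.4 s of the 122 s allowed. I moved them in the order bowl, green wheel, bell, blue wheel; each was lowered until it touched its place and then released.

- **Position:** in the last top view each part lies within about 3 mm of its predicted centre, against the 12 mm allowed.
- **Height:** the gripper stopped within about 1 mm of the expected height at every placing, so each part is down on its place.
- **Pins:** close wrist views show the pin inside the bore of each wheel.
- **Bystanders:** both vials stand upright where they were, and the pink wheel and brown seat were left alone. The arm was well clear at the end.

None of my checks failed. The largest disagreement was in the early top-view estimates: the bell and the blue wheel below it came out about 4 mm apart. The sign-off gives no verdict.

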